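Park the safety plug, then hold the curing box lid open

ROBOT

A 6-joint arm with a two-finger parallel gripper is mounted at the origin on the work surface. World frame = base frame: x ahead of the robot, y to its left, z up, the work surface at z = 0. Lengths are in m, angles in degrees, forces in N, time in s.
With the tool pointing down it reaches from about 0.35 to 0.875 m from the base axis. Payload 4.2 kg.
Tool frame: the origin (TCP) lies midway between the tips of the shut fingers; the grasp point (between the pads) lies 19 mm behind it; z points along the fingers, y is the line along which they close (so a half turn about z gives the same grasp; the last joint's range is limited). The gripper opens to 87 mm and grips with 3 to 60 N. Pads are 19 mm wide; open, the fingers measure 117 mm over their backs; the gripper's body (75 mm by 190 mm) begins 51 mm behind the grasp point.
Start: joints at [-56.001, 22.042, 0.453, 0, -68.411, -14.817], TCP at [0.205, -0.59, 0.223] pointing down, gripper open.
Joint ranges: [-179.83, 179.83], [-69.29, 118.12], [-61.27, 80.66], [-181.25, 117.63], [-171.15, -9.14], [-177.46, 177.46]. Speed limits (degrees/s): [159.86, 159.86, 180, 180, 180, 180].

INTERFACE

Orientations are given as a 3x3 rotation matrix whose columns are the frame's x, y, z axes.
In Python, from station import r gives the robot as it stands.
- The arm moves only by the tool nudge_tcp, called after "Emit:" by a JSON object that holds its "name" and its "arguments", one argument or row to a line. Schema: {"type":"object","properties":{"rows":{"type":"object","properties":{"offsets":{"type":"array","items":{"type":"array","items":{"type":"number"},"minItems":7,"maxItems":7},"minItems":1,"maxItems":8}},"additionalProperties":false,"required":["offsets"]},"only":{"type":"string"},"quiet":{"type":"boolean"},"lines":{"type":"string"}},"required":["rows"],"additionalProperties":false}. rows is an object whose key "offsets" holds a list of rows, 1 to 8 of them, each of 7 numbers: the opening from 0.0 (shut) to 1.0 (fully open), then dx, dy, dz in normalised numbers (1 is 0.8 m), then a rotation vector rx, ry, rz in shares of 45 degrees (1.0 is 45 degrees); each row is the pose to reach, as a shift and turn from the pose commanded when the call began, along the tool's axes at that moment; what a row does not reach only later rows make up. A row lasts 1/10 s, in which the tool goes at most 0.05 m and 8.59 degrees, less where a joint would pass 70% of its speed; a pose out of reach is approached as far as the arm can. The fingers move at their own pace and stop on an object; the grip force is fixed at half the most. Time passes only in rows, so rows that do not move let the fingers close. The tool returns the time, the measured TCP pose, the force, the opening and the grip force at its end. only (a regular expression) keeps the lines of the reply that match it, lines (a string "A,B") keeps lines A to B, and quiet returns only ok. A shift or turn number past 1, either way, is cut back to 1. Input that does not fit is refused with a message, and nothing moves.
- r.sense(): the state, without advancing time (a new reading comes with each control period).
- r.capture(name): name is "side" or "top"; returns a dict with "pixels" (400x640x3 uint8, red, green, blue), "z_map" (400x640 float32, m along the optical axis (not along the pixel's ray), 0 where there is no reading), "K" (3x3 intrinsics, pixels), "distortion" ([k1, k2, p1, p2, k3] as OpenCV has them; the pictures are not rectified), "world_from_camera" (4x4, takes a point from camera to world coordinates). Camera axes: x right, y up, looking along -z (the intrinsics and any distortion apply to the point x, -y, -z); pixel columns grow to the right and rows downward; lengths in m; the calibration is good to about 2 mm. A picture is of the moment at which its call begins.
- r.finish_job(): hands the job in; it is judged then, once.
The state is a dict: "time_s": time; "joints": joint angles; "joint_velocities": joint speeds; "effort": joint torques, N m; "tcp_pos": TCP position; "ee_rot": TCP orientation; "wrist_force": force on the tool from outside, world axes, zero at the start; "moment": the same for the moment, N m; "gripper_width": opening from 0.0 (shut) to 1.0 (fully open); "gripper_force": force on a finger pad.
Only numpy, scipy, OpenCV 4.12 (cv2) and the standard library are available. Lean on these libraries where they do the work, as an engineer would, in place of code of your own. Each camera call takes 0.05 s, during which the arm holds its last target. There are 200 camera calls.

TASK

The lamps of the goldsmith's curing box are dead only while its safety plug is in, so first push the black block plug fully home into the rectangular socket on top of the grey interlock unit and let go of it, leaving the lid shut until then. Then raise the box's lid and hold it open at 50 degrees from shut, give or take five, so that the goldsmith can reach in: it falls shut by itself, so finish while still holding it steady there with the gripper, with nothing else propping it. Do not shove the mug, the jar or the steel block about.

Things in the scene. Friction and masses are not known exactly. Their poses are not given: they have to be found in the camera images.
- curing_box: white sheet-metal box fixed to the bench, 200 (its x) by 240 (its y) by 90 mm high; origin at the centre of its underside, z up, its front (with a small control panel) faces its -x, towards the robot. An aluminium lid 8 mm thick lies on its rim and overhangs the front by 4 mm.
- lid_hinge (a point): middle of the lid's hinge axis, on the far (+x) top rim of the curing box, at (100, 0, 90) mm in the box's frame; the axis runs along the box's y. Does not move with the lid.
- lid_handle (a point): middle of the lid's handle: a round steel bar 12 mm thick, 110 mm long, parallel to the hinge, on two 10 mm posts at its ends, its centre line 40 mm above the lid's top face; room to pinch it from above, a finger in front and one behind. With the lid shut it is 185 mm in front of and 48 mm above the hinge axis; it circles the hinge, and its axes turn, with the lid.
- lid (a joint): angle of the lid in rad, 0 shut, growing as the front edge rises; 50 degrees is 0.873; stop at 1.25. No catch and next to no hinge friction: it falls shut from any angle under its own weight (about 0.3 to 0.6 kg).
- socket_unit: grey interlock unit fixed to the bench, a block 90 (its x) by 110 (its y) by 60 mm high with a rectangular socket in the middle of its top; origin at the centre of its underside, z up. It stands to one side of the curing box and the plug to the other; which is which varies.
- socket_mouth (a point): centre of the socket's mouth, level with the unit's top (60 mm above the bench), axes as the unit's: the hole is 21 mm along x, 33 mm along y, 34 mm deep, straight, with a 3 mm chamfer.
- plug: loose safety plug (about 0.06 to 0.13 kg) standing upright on its blade on the bench; origin at the centre of the blade's underside, z up. Steel blade 18 (x) by 30 (y) mm, 28 mm long; above it a black grip head 26 (x) by 42 (y) mm, 38 mm high (28 to 66 mm above the origin). It fits the socket either way round (half turn); fully home the head's underside rests on the unit's top.
- bench_block: bystander: loose flat steel block 50 by 90 by 20 mm, lying in front of the curing box; origin under its centre
- mug: bystander: brown mug, 76 mm across, 85 mm high, handle to its +y; origin under its centre
- jar: bystander: amber jar with a steel cap, 60 mm across, 70 mm high; origin under its centre

How it is judged:
By the outcome, as a careful person would: the job done as asked, in the order asked, and still so for the second after the job is handed in, while the arm keeps its last pose, push and grip.
It also fails if it takes over 59 s, if anything falls off the work surface, if the arm or the gripper's body presses on something with over 40 N, if the wrist force passes 120 N, or if a joint passes its speed limit or range.

## Working session

There is one attempt and no reset: what is moved stays moved. The work goes in short steps, Python scripts to look and compute and a tool call to move; the robot and the scene stay as the last step left them, time stands still between calls to the robot, and variables do not carry over. Pictures are saved under pics/ and viewed, at most 10 in all, crops included, and the job is handed in when it is done.

```bash
ls; mkdir -p pics
```

Create h.py:
```python
from station import r
import numpy as np, cv2
def cap(n,f=None):
    c=r.capture(n)
    if f: cv2.imwrite('pics/'+f,c['pixels'][:,:,::-1])
    return c
def cloud(c):
    h,w=c['z_map'].shape
    u,v=np.meshgrid(np.arange(w),np.arange(h))
    p=cv2.undistortPoints(np.stack([u,v],-1).reshape(-1,1,2).astype(np.float64),np.array(c['K'],float),np.array(c['distortion'],float)).reshape(h,w,2)
    z=c['z_map'].astype(float)
    P=np.stack([p[...,0]*z,-p[...,1]*z,-z,np.ones_like(z)],-1)
    W=P@np.array(c['world_from_camera']).T
    W=W[...,:3]; W[z==0]=np.nan
    return W
```

Run:
```python
from h import *
for n in('top','side'):
    c=cap(n,n+'0.png'); np.savez(n+'0.npz',**c); print(n,np.round(c['world_from_camera'],2).tolist())
s=r.sense();print(s['time_s'],s['tcp_pos'],s['ee_rot'],s['gripper_width'])
```

```text
pics
station.py
top [[0.02, 0.99, -0.15, 0.42], [-1.0, 0.02, 0.0, 0.01], [0.01, 0.15, 0.99, 1.17], [0.0, 0.0, 0.0, 1.0]]
side [[-0.88, 0.34, -0.33, 0.19], [-0.48, -0.6, 0.64, 0.74], [0.02, 0.72, 0.69, 0.92], [0.0, 0.0, 0.0, 1.0]]
0.1 [ 0.20518307 -0.58980428  0.22153966] [[-9.44526802e-01 -3.28433461e-01 -7.62545164e-04]
 [-3.28434325e-01  9.44525030e-01  1.83320991e-03]
 [ 1.18155518e-04  1.98196190e-03 -9.99998029e-01]] 1.0011063053325822
```

```bash
cat *.md 2>/dev/null | head -30
```

```text
(no output)
```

View pics/top0.png

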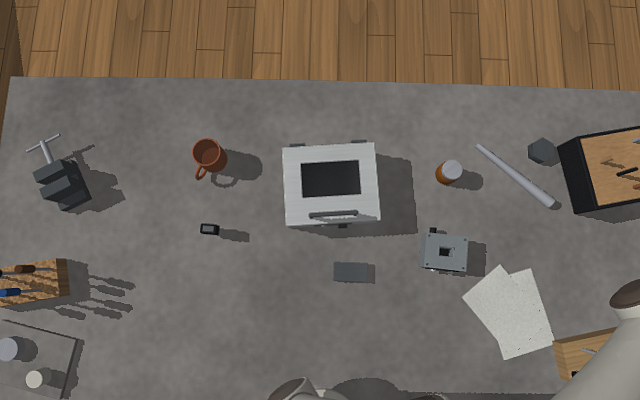

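View pics/side0.png

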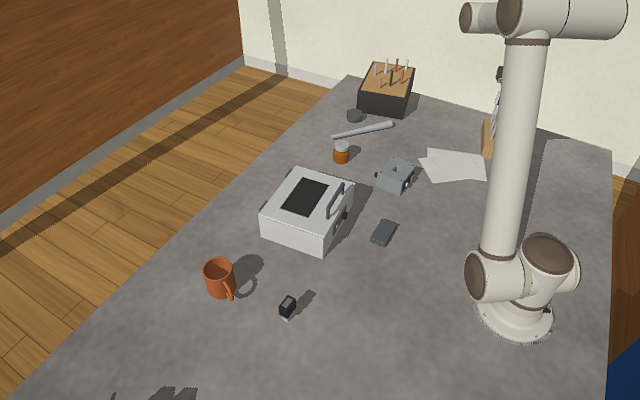

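The top view shows the plug at (209,229), the box at (331,184) with its handle at (333,214), and the socket at (445,252). The steel block is at (354,272), the mug at (208,155) and the jar at (449,172). The side view shows the plug at (287,305) and the unit at (397,174). Next I'll measure their positions.

Create m.py:
```python
from h import *
def rect(W,sel,name):
    p=W[sel]; q=(p[:,:2]*1e3).astype(np.float32)
    (cx,cy),(a,b),t=cv2.minAreaRect(q)
    print(name,len(p),'c',round(cx,1),round(cy,1),'size',round(a,1),round(b,1),'ang',round(t,1),'zmed',round(np.median(p[:,2])*1e3,1))
def win(sh,u0,u1,v0,v1):
    m=np.zeros(sh,bool); m[v0:v1,u0:u1]=1; return m
```

Run:
```python
from m import *
for n,wins in (('top',dict(plug=(195,225,215,242),unit=(412,475,228,280),box=(270,390,135,235),blk=(325,385,255,290))),('side',dict(plug=(270,305,285,325),unit=(370,420,150,200),box=(250,365,160,260)))):
    c=np.load(n+'0.npz'); W=cloud(c); z=W[...,2]
    b=z[np.isfinite(z)]; print(n,'bench med',np.median(z[250:300,250:320]))
    for k,w in wins.items():
        m=win(z.shape,*w)
        rng=dict(plug=(.058,.075),unit=(.054,.066),box=(.09,.108),blk=(.014,.026))[k]
        s=m&(z>rng[0])&(z<rng[1]); rect(W,s,n+' '+k)
        if k=='box': rect(W,m&(z>.132)&(z<.155),n+' handle')
        if k=='unit': # socket hole: deep
            cc=win(z.shape,*( (436,456,243,262) if n=='top' else (385,412,160,185)))
            rect(W,cc&(z<.052),n+' hole')
            print(np.round(z[240:264,432:458][::3,::2]*1e3) if n=='top' else '')
```

```text
top bench med nan
top plug 168 c 508.1 305.8 size 42.0 25.7 ang 88.1 zmed 66.4
top unit 1410 c 461.9 -311.0 size 113.2 90.6 ang 84.5 zmed 59.9
top hole 97 c 461.8 -315.0 size 29.1 20.9 ang 84.3 zmed 28.0
[[61. 63. 64. 63. 61. 59. 60. 62. 63. 60. 55. 62. 63.]
 [59. 61. 58. 60. 56. 56. 63. 56. 59. 59. 58. 60. 61.]
 [62. 60. 58. 62. 56. 58. 60. 61. 63. 58. 57. 61. 61.]
 [59. 61. 57. 61. 27. 22. 27. 26. 29. 37. 53. 61. 63.]
 [61. 61. 61. 61. 26. 31. 24. 28. 28. 39. 60. 63. 56.]
 [61. 61. 62. 59. 59. 54. 28. 26. 28. 36. 58. 61. 60.]
 [57. 63. 58. 61. 59. 56. 60. 60. 60. 59. 63. 64. 57.]
 [59. 62. 59. 62. 60. 59. 63. 65. 58. 60. 61. 56. 64.]]
top box 7220 c 633.3 -6.8 size 214.0 240.9 ang 4.9 zmed 98.4
top handle 240 c 545.7 -13.8 size 12.0 119.4 ang 5.0 zmed 142.9
top blk 637 c 405.1 -64.5 size 50.0 88.0 ang 0.7 zmed 19.8
side bench med nan
side plug 183 c 507.0 307.1 size 42.7 26.7 ang 86.1 zmed 66.5
side unit 589 c 460.1 -311.9 size 115.8 94.0 ang 85.6 zmed 60.3
side hole 179 c 461.4 -346.4 size 95.4 199.4 ang 20.0 zmed 39.0

side box 3954 c 631.0 -7.9 size 214.3 245.8 ang 4.9 zmed 98.2
side handle 141 c 543.7 -14.5 size 12.1 122.2 ang 4.6 zmed 142.3
```

Run:
```python
import cv2,numpy as np
a=cv2.imread('pics/top0.png');b=cv2.imread('pics/side0.png')
f=lambda i,u0,u1,v0,v1:cv2.resize(i[v0:v1,u0:u1],(390,290),interpolation=cv2.INTER_CUBIC)
o=np.vstack([np.hstack([f(a,412,478,226,275),f(a,190,256,208,257)]),np.hstack([f(b,365,431,150,199),f(b,260,326,285,334)])])
cv2.imwrite('pics/crop1.png',o)
```

```text
(no output)
```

View pics/crop1.png

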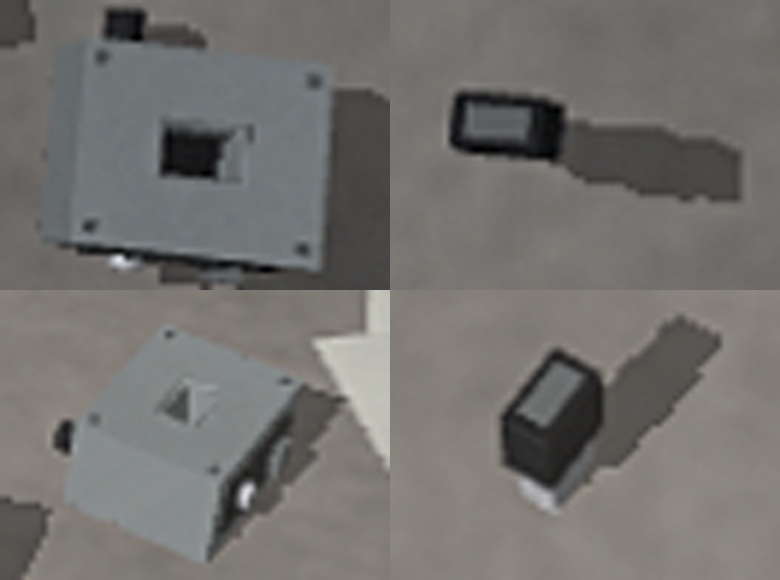

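Crops: socket hole is at about (444,251) in the top view, long side along world y. The plug stands upright with its long side roughly parallel to it. Next I'll refine by casting rays onto the known plane heights.

Add to m.py:
```python
from scipy.spatial.transform import Rotation as Ro
def cast(c,uv,z):
    p=cv2.undistortPoints(np.float64(uv).reshape(-1,1,2),np.array(c['K'],float),np.array(c['distortion'],float)).reshape(-1,2)
    M=np.array(c['world_from_camera']); d=np.c_[p[:,0],-p[:,1],-np.ones(len(p))]@M[:3,:3].T; o=M[:3,3]
    return o+d*((z-o[2])/d[:,2])[:,None]
def face(c,mask,z,name):
    cs,_=cv2.findContours(cv2.resize(mask.astype(np.uint8),None,fx=4,fy=4,interpolation=cv2.INTER_NEAREST),cv2.RETR_EXTERNAL,cv2.CHAIN_APPROX_NONE)
    k=max(cs,key=cv2.contourArea).reshape(-1,2)
    q=(cast(c,(k+.5)/4-.5,z)[:,:2]*1e3).astype(np.float32)
    h=cv2.minAreaRect(q); m=cv2.moments(q.reshape(-1,1,2)); mu=np.array([[m['mu20'],m['mu11']],[m['mu11'],m['mu02']]])
    a=.5*np.degrees(np.arctan2(2*m['mu11'],m['mu20']-m['mu02']))
    print(name,'rect',np.round(h[0],1),np.round(h[1],1),round(h[2],1),'centroid',round(m['m10']/m['m00'],1),round(m['m01']/m['m00'],1),'long axis',round(a,1))
def goto(p,y_ang,pitch=0):
    """p mm; y_ang: heading of tool y; pitch: tilt about tool x... prints tool-frame shift/rotvec"""
    s=r.sense(); R=np.array(s['ee_rot']); a=np.radians(y_ang)
    y=np.array([np.cos(a),np.sin(a),0]); z=np.array([0,0,-1.]); x=np.cross(y,z)
    T=np.c_[x,y,z]@Ro.from_euler('x',pitch,degrees=True).as_matrix()
    print('t',s['time_s'],'shift',np.round(R.T@(np.array(p)/1e3-s['tcp_pos']),4),'rot',np.round(Ro.from_matrix(R.T@T).as_rotvec(degrees=True),2))
```

Run:
```python
from m import *
W={}
for n in('top','side'):
    c=np.load(n+'0.npz'); W=cloud(c); z=W[...,2]; px=c['pixels'].astype(int); g=px.sum(2)/3
    u,pl=((412,475,228,280),(195,225,215,242)) if n=='top' else ((370,420,150,200),(270,305,285,325))
    m=win(z.shape,*u)&(z>.052)&(z<.068); m=cv2.morphologyEx(m.astype(np.uint8),cv2.MORPH_CLOSE,np.ones((9,9)));m=cv2.morphologyEx(m,cv2.MORPH_OPEN,np.ones((9,9)))
    face(c,m,.060,n+' unit')
    m=win(z.shape,*pl)&(z>.0575)&(z<.075); face(c,m,.066,n+' plug top')
goto((507.5,306.5,150),176.5)
```

```text
top unit rect [ 461.9 -310.3] [115.5  92.8] 84.7 centroid 461.8 -310.3 long axis 84.5
top plug top rect [508.3 304.8] [27.9 46.2] 1.3 centroid 507.9 305.4 long axis 87.2
side unit rect [ 459.5 -308. ] [125.1  97. ] 86.7 centroid 459.2 -308.7 long axis -88.6
side plug top rect [505.7 308.4] [47.6 30.6] 86.1 centroid 505.7 308.6 long axis 89.9
t 0.1 shift [-0.5799  0.7471  0.073 ] rot [ 1.000e-01  6.000e-02 -6.733e+01]
```

Careful with the scale: shifts go in shares of 0.8 m and turns go in shares of 45 degrees. That gives: 0.354 m / 0.8 = 0.4425, -0.347 m / 0.8 = -0.4338, -34 degrees / 45 = -0.7556.

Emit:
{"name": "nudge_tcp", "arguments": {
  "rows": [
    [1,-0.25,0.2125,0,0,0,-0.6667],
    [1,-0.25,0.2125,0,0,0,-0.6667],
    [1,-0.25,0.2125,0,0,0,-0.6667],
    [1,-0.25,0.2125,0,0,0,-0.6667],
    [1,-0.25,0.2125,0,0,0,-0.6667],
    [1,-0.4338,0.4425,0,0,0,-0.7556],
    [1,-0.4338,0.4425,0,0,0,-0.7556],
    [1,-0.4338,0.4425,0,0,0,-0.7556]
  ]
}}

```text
refused: rows: the value is not of type 'object' (schema: type "object"). Nothing was moved.
```

The call was refused and nothing moved: it wants an object with the rows under "offsets". Same move again in that form.

Emit:
{"name": "nudge_tcp", "arguments": {
  "rows": {"offsets": [[1,-0.25,0.2125,0,0,0,-0.6667],[1,-0.25,0.2125,0,0,0,-0.6667],[1,-0.25,0.2125,0,0,0,-0.6667],[1,-0.25,0.2125,0,0,0,-0.6667],[1,-0.25,0.2125,0,0,0,-0.6667],[1,-0.4338,0.4425,0,0,0,-0.7556],[1,-0.4338,0.4425,0,0,0,-0.7556],[1,-0.4338,0.4425,0,0,0,-0.7556]]}
}}

```text
time_s: 0.9
tcp_pos: [0.3834, -0.2318, 0.2223]
ee_rot: [[-0.599, -0.8, -0.0], [-0.8, 0.599, 0.0], [-0.0, 0.0, -1.0]]
wrist_force: [1.1, -0.5, 0.6]
gripper_width: 1.001
gripper_force: 0.0
```

Run:
```python
from m import *
goto((507.5,306.,130),177)
```

```text
t 0.9 shift [-0.5048  0.223   0.0924] rot [ 2.000e-02  1.000e-02 -3.383e+01]
```

In the tool's units: -0.5 m / 0.8 = -0.625, 0.22 m / 0.8 = 0.275, -34 degrees / 45 = -0.7556.

Emit:
{"name": "nudge_tcp", "arguments": {
  "rows": {"offsets": [[1,-0.625,0.275,0,0,0,-0.7556],[1,-0.625,0.275,0,0,0,-0.7556],[1,-0.625,0.275,0,0,0,-0.7556],[1,-0.625,0.275,0,0,0,-0.7556],[1,-0.625,0.275,0,0,0,-0.7556],[1,-0.625,0.275,0,0,0,-0.7556],[1,-0.625,0.275,0.0375,0,0,-0.7556],[1,-0.625,0.275,0.0625,0,0,-0.7556]]}
}}

```text
time_s: 1.7
tcp_pos: [0.4737, 0.1567, 0.206]
ee_rot: [[-0.048, -0.999, 0.002], [-0.999, 0.048, 0.001], [-0.001, -0.002, -1.0]]
wrist_force: [1.8, -0.6, 0.2]
gripper_width: 1.001
gripper_force: 0.0
```

Emit:
{"name": "nudge_tcp", "arguments": {
  "rows": {"offsets": [[1,0,0,0,0,0,0],[1,0,0,0,0,0,0],[1,0,0,0,0,0,0]]}
}}

```text
time_s: 2.0
tcp_pos: [0.473, 0.1536, 0.2055]
ee_rot: [[-0.05, -0.999, -0.001], [-0.999, 0.05, -0.0], [0.0, 0.001, -1.0]]
wrist_force: [-0.0, 0.1, -0.9]
gripper_width: 0.997
gripper_force: 0.0
```

```bash
python3 - <<'E'
from m import *
goto((507.5,306.,130),177)
E
```

```text
t 2.0 shift [-0.154  -0.0269  0.0754] rot [ 0.04 -0.03  0.15]
```

In the tool's units: 0.17 m / 0.8 = 0.2125, -0.154 m / 0.8 = -0.1925.

Emit:
{"name": "nudge_tcp", "arguments": {
  "rows": {"offsets": [[1,-0.1925,-0.0338,0.0625,0,0,0],[1,-0.1925,-0.0338,0.0625,0,0,0],[1,-0.1925,-0.0338,0.0625,0,0,0],[1,-0.1925,-0.0338,0.0625,0,0,0],[1,-0.1925,-0.0338,0.125,0,0,0],[1,-0.1925,-0.0338,0.175,0,0,0],[1,-0.1925,-0.0338,0.2125,0,0,0],[1,-0.1925,-0.0338,0.2125,0,0,0]]}
}}

```text
time_s: 2.8
tcp_pos: [0.5057, 0.3028, 0.0319]
ee_rot: [[-0.052, -0.999, -0.007], [-0.999, 0.052, -0.006], [0.007, 0.007, -1.0]]
wrist_force: [-0.2, -0.3, -0.2]
gripper_width: 0.998
gripper_force: 0.0
```

Emit:
{"name": "nudge_tcp", "arguments": {
  "rows": {"offsets": [[1,0,0,0,0,0,0],[1,0,0,0,0,0,0]]}
}}

```text
time_s: 3.0
tcp_pos: [0.5096, 0.3073, 0.0382]
ee_rot: [[-0.05, -0.999, 0.004], [-0.999, 0.05, 0.003], [-0.003, -0.003, -1.0]]
wrist_force: [0.1, -0.0, 0.1]
gripper_width: 0.999
gripper_force: 0.0
```

```bash
python3 - <<'E'
from m import *
goto((507.5,306.,35),177)
E
```

```text
t 3.0 shift [0.0014 0.002  0.0032] rot [-0.19  0.18  0.16]
```

In the tool's units: 0.002 m / 0.8 = 0.0025, 0.001 m / 0.8 = 0.0013.

Emit:
{"name": "nudge_tcp", "arguments": {
  "rows": {"offsets": [[1,0.0013,0.0025,0.0013,0,0,0],[1,0.0013,0.0025,0.0013,0,0,0],[0,0.0013,0.0025,0.0013,0,0,0],[0,0.0013,0.0025,0.0013,0,0,0],[0,0.0013,0.0025,0.0013,0,0,0],[0,0.0013,0.0025,0.0013,0,0,0],[0,0.0013,0.0025,0.0013,0,0,0],[0,0.0013,0.0025,0.0013,0,0,0]]}
}}

```text
time_s: 3.8
tcp_pos: [0.5059, 0.3059, 0.0345]
ee_rot: [[-0.049, -0.999, -0.0], [-0.999, 0.049, -0.0], [0.0, 0.0, -1.0]]
wrist_force: [-0.1, -0.6, -0.4]
gripper_width: 0.537
gripper_force: 0.0
```

Emit:
{"name": "nudge_tcp", "arguments": {
  "rows": {"offsets": [[0,0,0,0,0,0,0],[0,0,0,0,0,0,0],[0,0,0,0,0,0,0]]}
}}

```text
time_s: 4.1
tcp_pos: [0.5059, 0.3059, 0.0346]
ee_rot: [[-0.049, -0.999, -0.0], [-0.999, 0.049, 0.0], [-0.0, 0.0, -1.0]]
wrist_force: [0.1, 0.3, -0.7]
gripper_width: 0.298
gripper_force: 30.0
```

Run:
```python
from m import *
s=r.sense();print(np.round(s['tcp_pos'],4))
```

```text
[0.5059 0.3059 0.0346]
```

In the tool's units: 0.25 m / 0.8 = 0.3125, 0.07 m / 0.8 = 0.0875.

Emit:
{"name": "nudge_tcp", "arguments": {
  "rows": {"offsets": [[0,0,0,-0.05,0,0,0],[0,0,0,-0.125,0,0,0],[0,0,0,-0.1875,0,0,0],[0,0.0625,0.05,-0.225,0,0,0],[0,0.125,0.075,-0.225,0,0,0],[0,0.1875,0.0875,-0.225,0,0,0],[0,0.25,0.0875,-0.225,0,0,0],[0,0.3125,0.0875,-0.225,0,0,0]]}
}}

```text
time_s: 4.9
tcp_pos: [0.4244, 0.0832, 0.2148]
ee_rot: [[-0.047, -0.999, 0.001], [-0.999, 0.047, 0.001], [-0.001, -0.001, -1.0]]
wrist_force: [1.4, -0.4, -0.2]
gripper_width: 0.295
gripper_force: 30.0
```

Emit:
{"name": "nudge_tcp", "arguments": {
  "rows": {"offsets": [[0,0.0625,0,0,0,0,0],[0,0.125,0,0,0,0,0],[0,0.1875,0,0,0,0,0],[0,0.25,-0.0125,0,0,0,0],[0,0.3125,-0.025,0,0,0,0],[0,0.375,-0.025,0,0,0,0],[0,0.425,-0.025,0,0,0,0],[0,0.425,-0.025,0,0,0,0]]}
}}

```text
time_s: 5.7
tcp_pos: [0.4282, -0.2596, 0.2136]
ee_rot: [[-0.056, -0.998, -0.001], [-0.998, 0.056, -0.0], [0.0, 0.001, -1.0]]
wrist_force: [-1.0, -0.1, -1.3]
gripper_width: 0.297
gripper_force: 30.0
```

Run:
```python
from m import *
s=r.sense();print(np.round(s['tcp_pos'],4),s['joints'])
goto((461,-310,130),174.9)
```

```text
[ 0.4282 -0.2596  0.2136] [-1.25989462e+01  1.03499310e+01 -1.73833656e+01  3.40577047e-02
 -6.23384829e+01  9.39002302e+00]
t 5.7 shift [ 0.0485 -0.0357  0.0836] rot [ 0.08 -0.02  1.91]
```

In the tool's units: 0.096 m / 0.8 = 0.12, 0.09 m / 0.8 = 0.1125, 1.9 degrees / 45 = 0.0422.

Emit:
{"name": "nudge_tcp", "arguments": {
  "rows": {"offsets": [[0,0.0606,-0.045,0.0625,0,0,0.0422],[0,0.0606,-0.045,0.1125,0,0,0.0422],[0,0.0606,-0.045,0.12,0,0,0.0422],[0,0.0606,-0.045,0.12,0,0,0.0422],[0,0.0606,-0.045,0.12,0,0,0.0422],[0,0.0606,-0.045,0.12,0,0,0.0422]]}
}}

```text
time_s: 6.3
tcp_pos: [0.4637, -0.3058, 0.1203]
ee_rot: [[-0.081, -0.997, 0.003], [-0.997, 0.081, -0.001], [0.001, -0.003, -1.0]]
wrist_force: [0.7, -0.2, -0.6]
gripper_width: 0.297
gripper_force: 30.0
```

Run:
```python
from m import *
a=cap('top','top1.png');b=cap('side','side1.png'); np.savez('top1.npz',**a);np.savez('side1.npz',**b)
goto((461,-310,115),174.9)
f=lambda i,u0,u1,v0,v1:cv2.resize(i[v0:v1,u0:u1,::-1],(390,390),interpolation=cv2.INTER_CUBIC)
cv2.imwrite('pics/crop2.png',np.hstack([f(a['pixels'],400,490,205,295),f(b['pixels'],345,435,125,215)]))
```

```text
t 6.4 shift [0.0045 0.0022 0.0054] rot [-0.2  -0.05  0.43]
```

View pics/crop2.png

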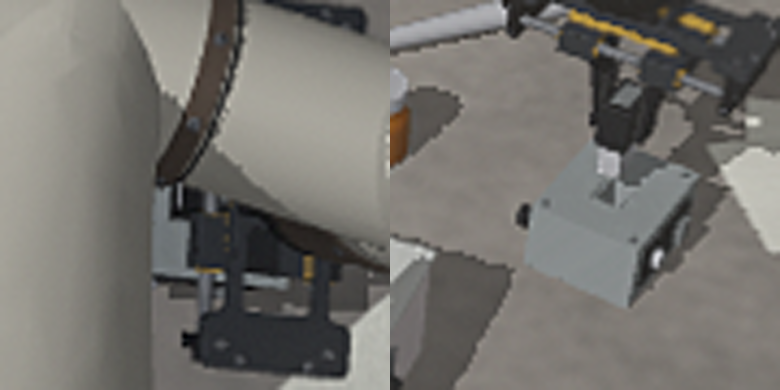

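Side view shows the blade hanging just above the socket mouth, well lined up. The arm hides the top view. I'll trim the position and lower the plug slowly.

Run:
```python
from m import *
goto((459.8,-310.6,100),174.6)
```

```text
t 6.4 shift [0.0051 0.0034 0.0204] rot [-0.2  -0.05  0.73]
```

Emit:
{"name": "nudge_tcp", "arguments": {
  "rows": {"offsets": [[0,0,0,0,0,0,0]]}
}}

```text
time_s: 6.5
tcp_pos: [0.4632, -0.3057, 0.1199]
ee_rot: [[-0.082, -0.997, 0.003], [-0.997, 0.082, -0.001], [0.001, -0.003, -1.0]]
wrist_force: [0.0, -0.3, -0.5]
gripper_width: 0.294
gripper_force: 30.0
```

Run:
```python
from m import *
goto((459.8,-310.6,100),174.6)
```

```text
t 6.5 shift [0.0051 0.003  0.0199] rot [-0.15 -0.03  0.72]
```

In the tool's units: 0.015 m / 0.8 = 0.0188, 0.01 m / 0.8 = 0.0125, 0.7 degrees / 45 = 0.0156.

Emit:
{"name": "nudge_tcp", "arguments": {
  "rows": {"offsets": [[0,0.0063,0.0038,0,-0.0022,0,0.0156],[0,0.0063,0.0038,0.0125,-0.0022,0,0.0156],[0,0.0063,0.0038,0.0188,-0.0022,0,0.0156],[0,0.0063,0.0038,0.0188,-0.0022,0,0.0156],[0,0.0063,0.0038,0.0188,-0.0022,0,0.0156]]}
}}

```text
time_s: 7.0
tcp_pos: [0.4591, -0.3107, 0.1029]
ee_rot: [[-0.094, -0.996, -0.003], [-0.996, 0.094, 0.0], [-0.0, 0.003, -1.0]]
wrist_force: [0.7, -0.3, -0.7]
gripper_width: 0.297
gripper_force: 30.0
```

Run:
```python
from m import *
goto((459.8,-310.6,92),174.6)
b=cap('side'); i=b['pixels']
cv2.imwrite('pics/crop3.png',cv2.resize(i[140:200,360:430,::-1],(700,600),interpolation=cv2.INTER_CUBIC))
```

```text
t 7.0 shift [-0.0001 -0.0007  0.0109] rot [ 0.16  0.   -0.02]
```

View pics/crop3.png

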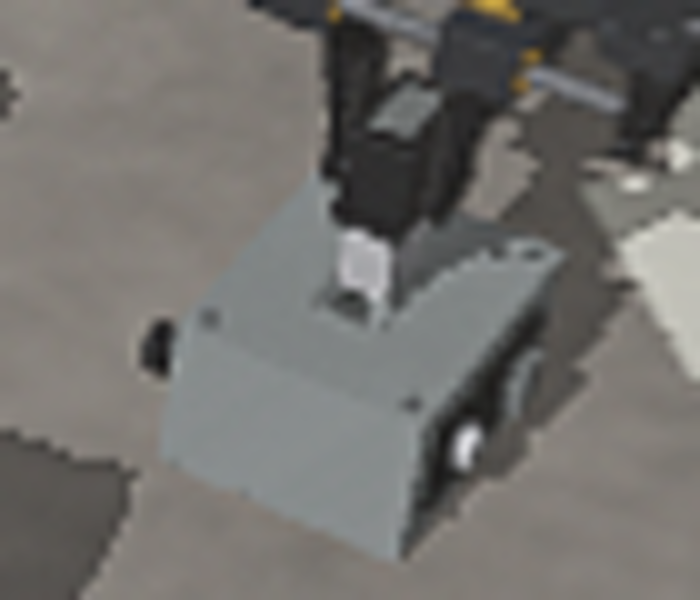

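The crop shows the blade's lower edge at about (345–385, 295), over the hole whose near corner is at (375,325). It looks lined up, so I'll lower it into the chamfer while watching the force.

In the tool's units: 0.015 m / 0.8 = 0.0188, 0.012 m / 0.8 = 0.015.

Emit:
{"name": "nudge_tcp", "arguments": {
  "rows": {"offsets": [[0,0,-0.0006,0.005,0,0,0],[0,0,-0.0006,0.01,0,0,0],[0,0,-0.0006,0.015,0,0,0],[0,0,-0.0006,0.0188,0,0,0],[0,0,-0.0006,0.0188,0,0,0]]}
}}

```text
time_s: 7.55
tcp_pos: [0.4594, -0.3106, 0.0878]
ee_rot: [[-0.094, -0.996, -0.003], [-0.996, 0.094, 0.001], [-0.0, 0.003, -1.0]]
wrist_force: [-0.0, 0.1, -0.7]
gripper_width: 0.298
gripper_force: 30.0
```

The blade is 7 mm into the socket with no contact force. I'll continue down to home.

In the tool's units: 0.022 m / 0.8 = 0.0275, 0.021 m / 0.8 = 0.0263.

Emit:
{"name": "nudge_tcp", "arguments": {
  "rows": {"offsets": [[0,0,0,0.0063,0,0,0],[0,0,0,0.0125,0,0,0],[0,0,0,0.0188,0,0,0],[0,0,0,0.0238,0,0,0],[0,0,0,0.0263,0,0,0],[0,0,0,0.0275,0,0,0],[0,0,0,0.0275,0,0,0]]}
}}

```text
time_s: 8.25
tcp_pos: [0.4599, -0.3108, 0.0666]
ee_rot: [[-0.094, -0.996, -0.001], [-0.996, 0.094, -0.0], [0.0, 0.001, -1.0]]
wrist_force: [-1.0, 0.5, 0.2]
gripper_width: 0.298
gripper_force: 30.0
```

In the tool's units: 0.003 m / 0.8 = 0.0038, 0.002 m / 0.8 = 0.0025.

Emit:
{"name": "nudge_tcp", "arguments": {
  "rows": {"offsets": [[0,0,0,0.0025,0,0,0],[0,0,0,0.0038,0,0,0],[0,0,0,0.0038,0,0,0]]}
}}

```text
time_s: 8.55
tcp_pos: [0.4599, -0.3108, 0.0665]
ee_rot: [[-0.093, -0.996, -0.001], [-0.996, 0.093, -0.001], [0.001, 0.001, -1.0]]
wrist_force: [-5.1, 5.0, 16.1]
gripper_width: 0.297
gripper_force: 30.0
```

It has bottomed out at the expected height with a 16 N push. I'll release it, retreat and check.

In the tool's units: -0.002 m / 0.8 = -0.0025.

Emit:
{"name": "nudge_tcp", "arguments": {
  "rows": {"offsets": [[0,0,0,-0.0025,0,0,0],[1,0,0,-0.0025,0,0,0],[1,0,0,-0.0025,0,0,0],[1,0,0,-0.0025,0,0,0],[1,0,0,-0.0025,0,0,0],[1,0,0,-0.0025,0,0,0],[1,0,0,-0.0025,0,0,0],[1,0,0,-0.0025,0,0,0]]}
}}

```text
time_s: 9.35
tcp_pos: [0.4597, -0.3107, 0.0653]
ee_rot: [[-0.094, -0.996, -0.002], [-0.996, 0.094, 0.0], [-0.0, 0.002, -1.0]]
wrist_force: [-0.5, -0.1, -0.0]
gripper_width: 0.85
gripper_force: 0.0
```

Emit:
{"name": "nudge_tcp", "arguments": {
  "rows": {"offsets": [[1,0,0,-0.0375,0,0,0],[1,0,0,-0.1,0,0,0],[1,0,0,-0.1625,0,0,0],[1,0,0,-0.2125,0,0,0],[1,-0.0625,0.0125,-0.2125,0,0,0],[1,-0.125,0.025,-0.2125,0,0,0],[1,-0.1875,0.025,-0.2125,0,0,0],[1,-0.2125,0.025,-0.2125,0,0,0]]}
}}

```text
time_s: 10.15
tcp_pos: [0.4556, -0.1369, 0.2359]
ee_rot: [[-0.092, -0.996, -0.001], [-0.996, 0.092, 0.001], [-0.001, 0.001, -1.0]]
wrist_force: [0.4, -0.7, 0.3]
gripper_width: 1.003
gripper_force: 0.0
```

Run:
```python
from m import *
for n in('top','side'):
    c=cap(n,n+'2.png');np.savez(n+'2.npz',**c);W=cloud(c);z=W[...,2]
    s=win(z.shape,*((412,475,228,280) if n=='top' else (365,420,145,200)))
    rect(W,s&(z>.085)&(z<.115),n+' head')
    goto((545,-14,200),184.9)
```

```text
top head 2 c 450.3 -328.4 size 2.5 0.0 ang 177.0 zmed 96.6
t 10.2 shift [-0.1292 -0.0775  0.0361] rot [ 1.000e-02  7.000e-02 -1.009e+01]
side head 62 c 460.6 -308.7 size 45.0 27.8 ang 80.7 zmed 95.2
t 10.25 shift [-0.1308 -0.0774  0.0359] rot [  0.04   0.03 -10.07]
```

View pics/side2.png

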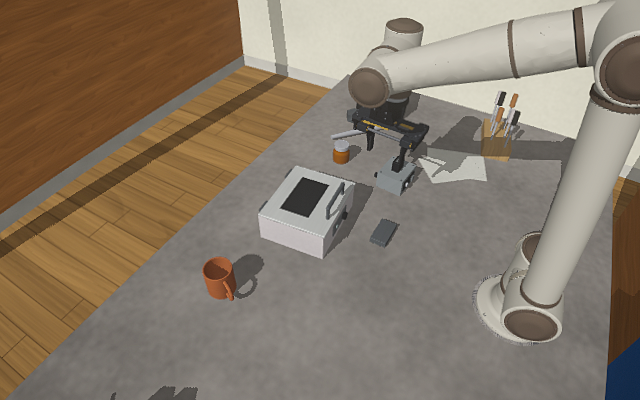

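The side view shows the plug's head seated upright on the grey unit at (397,172), partly behind the gripper. The lid is still shut. Now I'll move over the handle.

In the tool's units: -0.13 m / 0.8 = -0.1625, -0.077 m / 0.8 = -0.0963, -10 degrees / 45 = -0.2222.

Emit:
{"name": "nudge_tcp", "arguments": {
  "rows": {"offsets": [[1,-0.1625,-0.0963,0,0,0,-0.2222],[1,-0.1625,-0.0963,0,0,0,-0.2222],[1,-0.1625,-0.0963,0,0,0,-0.2222],[1,-0.1625,-0.0963,0,0,0,-0.2222],[1,-0.1625,-0.0963,0,0,0,-0.2222],[1,-0.1625,-0.0963,0.025,0,0,-0.2222],[1,-0.1625,-0.0963,0.025,0,0,-0.2222],[1,-0.1625,-0.0963,0.025,0,0,-0.2222]]}
}}

```text
time_s: 11.05
tcp_pos: [0.5444, -0.0188, 0.2155]
ee_rot: [[0.078, -0.997, -0.003], [-0.997, -0.078, -0.0], [0.0, 0.003, -1.0]]
wrist_force: [0.4, -0.6, 0.2]
gripper_width: 0.999
gripper_force: 0.0
```

Run:
```python
from m import *
for n in('top','side'):
    c=cap(n);W=cloud(c);z=W[...,2]; np.savez(n+'3.npz',**c)
    s=win(z.shape,*((412,475,228,280) if n=='top' else (365,425,140,200)))
    rect(W,s&(z>.09)&(z<.115),n+' head')
    rect(W,s&(z>.054)&(z<.066),n+' unit')
goto((544,-14,121),184.9)
```

```text
top head 180 c 462.5 -309.1 size 41.9 26.8 ang 85.8 zmed 97.8
top unit 1295 c 461.9 -311.2 size 113.1 90.5 ang 84.6 zmed 59.9
side head 80 c 459.5 -309.7 size 46.2 25.7 ang 80.6 zmed 97.1
side unit 481 c 460.5 -310.6 size 117.9 91.9 ang 84.2 zmed 60.4
t 11.15 shift [-0.0044  0.0008  0.0953] rot [ 0.02  0.01 -0.37]
```

Plug head top measures 97.8 mm against the expected 98, so it is fully home. I'll go down and pinch the handle.

In the tool's units: 0.095 m / 0.8 = 0.1188, 0.085 m / 0.8 = 0.1063, -0.4 degrees / 45 = -0.0089.

Emit:
{"name": "nudge_tcp", "arguments": {
  "rows": {"offsets": [[1,-0.0056,0.0013,0.0375,0,0,-0.0089],[1,-0.0056,0.0013,0.075,0,0,-0.0089],[1,-0.0056,0.0013,0.1063,0,0,-0.0089],[1,-0.0056,0.0013,0.1188,0,0,-0.0089],[1,-0.0056,0.0013,0.1188,0,0,-0.0089],[1,-0.0056,0.0013,0.1188,0,0,-0.0089]]}
}}

```text
time_s: 11.75
tcp_pos: [0.5446, -0.013, 0.1217]
ee_rot: [[0.087, -0.996, 0.001], [-0.996, -0.087, 0.0], [-0.0, -0.001, -1.0]]
wrist_force: [0.5, -0.3, 0.4]
gripper_width: 1.003
gripper_force: 0.0
```

Emit:
{"name": "nudge_tcp", "arguments": {
  "rows": {"offsets": [[0,0,0,0,0,0,0],[0,0,0,0,0,0,0],[0,0,0,0,0,0,0],[0,0,0,0,0,0,0],[0,0,0,0,0,0,0],[0,0,0,0,0,0,0],[0,0,0,0,0,0,0],[0,0,0,0,0,0,0]]}
}}

```text
time_s: 12.55
tcp_pos: [0.5435, -0.013, 0.1203]
ee_rot: [[0.087, -0.996, -0.002], [-0.996, -0.087, 0.0], [-0.0, 0.002, -1.0]]
wrist_force: [0.6, -0.0, -0.9]
gripper_width: 0.355
gripper_force: 0.0
```

Emit:
{"name": "nudge_tcp", "arguments": {
  "rows": {"offsets": [[0,0,0,0,0,0,0],[0,0,0,0,0,0,0],[0,0,0,0,0,0,0]]}
}}

```text
time_s: 12.85
tcp_pos: [0.5432, -0.013, 0.1203]
ee_rot: [[0.087, -0.996, -0.003], [-0.996, -0.087, 0.0], [-0.0, 0.003, -1.0]]
wrist_force: [-0.4, -0.5, 0.5]
gripper_width: 0.125
gripper_force: 30.0
```

Run:
```python
import numpy as np
def pose(t,f=.5):
    th=np.radians(t);ph=f*th
    x=-185*np.cos(th)+48*np.sin(th); z=185*np.sin(th)+48*np.cos(th)
    return np.array([x-17.7*np.sin(ph),z-17.7*np.cos(ph)]),ph
def rows(ts):
    p0,a0=pose(ts[0])
    for t in ts[1:]:
        p,a=pose(t); d=p-p0; zt=np.array([-np.sin(a0),-np.cos(a0)]); yt=np.array([-np.cos(a0),np.sin(a0)])
        print(round(t,1),[0,0,round(d@yt/1e3,4),round(d@zt/1e3,4),round(-np.degrees(a-a0),2),0,0])
rows(np.linspace(0,24,9)); rows(np.linspace(24,50,9))
```

```text
3.0 [0, 0, np.float64(-0.0023), np.float64(-0.0096), np.float64(-1.5), 0, 0]
6.0 [0, 0, np.float64(-0.0051), np.float64(-0.0191), np.float64(-3.0), 0, 0]
9.0 [0, 0, np.float64(-0.0084), np.float64(-0.0284), np.float64(-4.5), 0, 0]
12.0 [0, 0, np.float64(-0.0122), np.float64(-0.0375), np.float64(-6.0), 0, 0]
15.0 [0, 0, np.float64(-0.0164), np.float64(-0.0464), np.float64(-7.5), 0, 0]
18.0 [0, 0, np.float64(-0.0211), np.float64(-0.055), np.float64(-9.0), 0, 0]
21.0 [0, 0, np.float64(-0.0263), np.float64(-0.0634), np.float64(-10.5), 0, 0]
24.0 [0, 0, np.float64(-0.0318), np.float64(-0.0715), np.float64(-12.0), 0, 0]
27.2 [0, 0, np.float64(-0.0046), np.float64(-0.0096), np.float64(-1.62), 0, 0]
30.5 [0, 0, np.float64(-0.0098), np.float64(-0.0188), np.float64(-3.25), 0, 0]
33.8 [0, 0, np.float64(-0.0154), np.float64(-0.0278), np.float64(-4.87), 0, 0]
37.0 [0, 0, np.float64(-0.0216), np.float64(-0.0364), np.float64(-6.5), 0, 0]
40.2 [0, 0, np.float64(-0.0282), np.float64(-0.0446), np.float64(-8.12), 0, 0]
43.5 [0, 0, np.float64(-0.0353), np.float64(-0.0524), np.float64(-9.75), 0, 0]
46.8 [0, 0, np.float64(-0.0428), np.float64(-0.0598), np.float64(-11.37), 0, 0]
50.0 [0, 0, np.float64(-0.0508), np.float64(-0.0668), np.float64(-13.0), 0, 0]
```

In the tool's units: -0.0715 m / 0.8 = -0.0894, -0.0634 m / 0.8 = -0.0793, -12 degrees / 45 = -0.2667.

Emit:
{"name": "nudge_tcp", "arguments": {
  "rows": {"offsets": [[0,0,-0.0029,-0.012,-0.0333,0,0],[0,0,-0.0064,-0.0239,-0.0667,0,0],[0,0,-0.0105,-0.0355,-0.1,0,0],[0,0,-0.0153,-0.0469,-0.1333,0,0],[0,0,-0.0205,-0.058,-0.1667,0,0],[0,0,-0.0264,-0.0688,-0.2,0,0],[0,0,-0.0329,-0.0793,-0.2333,0,0],[0,0,-0.0398,-0.0894,-0.2667,0,0]]}
}}

```text
time_s: 13.65
tcp_pos: [0.5734, -0.0105, 0.1908]
ee_rot: [[0.086, -0.973, -0.216], [-0.996, -0.084, -0.018], [-0.0, 0.216, -0.976]]
wrist_force: [-1.7, 0.2, -3.4]
gripper_width: 0.128
gripper_force: 30.0
```

Emit:
{"name": "nudge_tcp", "arguments": {
  "rows": {"offsets": [[0,0,0,0,0,0,0],[0,0,0,0,0,0,0]]}
}}

```text
time_s: 13.85
tcp_pos: [0.5735, -0.0105, 0.1908]
ee_rot: [[0.086, -0.973, -0.213], [-0.996, -0.084, -0.018], [-0.0, 0.214, -0.977]]
wrist_force: [-4.0, 0.1, -0.7]
gripper_width: 0.129
gripper_force: 30.0
```

Run:
```python
from m import *
s=r.sense(); b=s['tcp_pos']-.0177*np.array(s['ee_rot'])[:,2]; print('bar',np.round(b,4))
```

```text
bar [ 0.5772 -0.0102  0.2081]
```

Forces are small, so I'll continue to 50°.

In the tool's units: -0.0668 m / 0.8 = -0.0835, -0.0598 m / 0.8 = -0.0748, -13 degrees / 45 = -0.2889.

Emit:
{"name": "nudge_tcp", "arguments": {
  "rows": {"offsets": [[0,0,-0.0058,-0.012,-0.036,0,0],[0,0,-0.0123,-0.0235,-0.0722,0,0],[0,0,-0.0193,-0.0348,-0.1082,0,0],[0,0,-0.027,-0.0455,-0.1444,0,0],[0,0,-0.0353,-0.0558,-0.18,0,0],[0,0,-0.0441,-0.0655,-0.2167,0,0],[0,0,-0.0535,-0.0748,-0.2533,0,0],[0,0,-0.0635,-0.0835,-0.2889,0,0]]}
}}

```text
time_s: 14.65
tcp_pos: [0.6375, -0.005, 0.2479]
ee_rot: [[0.087, -0.901, -0.426], [-0.996, -0.079, -0.038], [0.0, 0.428, -0.904]]
wrist_force: [-5.1, 0.8, 4.1]
gripper_width: 0.128
gripper_force: 30.0
```

Emit:
{"name": "nudge_tcp", "arguments": {
  "rows": {"offsets": [[0,0,0,0,0,0,0],[0,0,0,0,0,0,0],[0,0,0,0,0,0,0]]}
}}

```text
time_s: 14.95
tcp_pos: [0.6375, -0.005, 0.2479]
ee_rot: [[0.087, -0.901, -0.424], [-0.996, -0.079, -0.038], [0.001, 0.426, -0.905]]
wrist_force: [-4.4, 0.6, 4.8]
gripper_width: 0.125
gripper_force: 30.0
```

Run:
```python
from m import *
s=r.sense(); b=s['tcp_pos']-.0177*np.array(s['ee_rot'])[:,2]; print('bar',np.round(b,4))
# lid plane by depth
for n in('side','top'):
    c=cap(n,n+'5.png'); W=cloud(c)*1e3; a=np.radians(4.9)
    X=(W[...,0]-728)*np.cos(a)+(W[...,1]-2)*np.sin(a); Y=-(W[...,0]-728)*np.sin(a)+(W[...,1]-2)*np.cos(a); Z=W[...,2]-90
    ang=np.degrees(np.arctan2(Z,-X)); rr=np.hypot(X,Z)
    m=(abs(Y)<115)&(rr>60)&(rr<215)&(ang>15)&(ang<80)
    h,e=np.histogram(ang[m],np.arange(15,81,2.5)); print(n,dict(zip(e[:-1],h)))
    for lo,hi in((60,100),(100,150),(150,200)):
        k=m&(rr>lo)&(rr<hi)&(abs(Y)>65); print(lo,k.sum(),np.round(np.median(ang[k]),1) if k.any() else '')
```

```text
bar [ 0.645  -0.0043  0.2639]
side {np.float64(15.0): np.int64(0), np.float64(17.5): np.int64(0), np.float64(20.0): np.int64(0), np.float64(22.5): np.int64(0), np.float64(25.0): np.int64(0), np.float64(27.5): np.int64(0), np.float64(30.0): np.int64(0), np.float64(32.5): np.int64(0), np.float64(35.0): np.int64(0), np.float64(37.5): np.int64(0), np.float64(40.0): np.int64(0), np.float64(42.5): np.int64(0), np.float64(45.0): np.int64(0), np.float64(47.5): np.int64(21), np.float64(50.0): np.int64(350), np.float64(52.5): np.int64(319), np.float64(55.0): np.int64(138), np.float64(57.5): np.int64(67), np.float64(60.0): np.int64(54), np.float64(62.5): np.int64(116), np.float64(65.0): np.int64(46
[... 358 characters left out ...]
 np.float64(27.5): np.int64(0), np.float64(30.0): np.int64(0), np.float64(32.5): np.int64(0), np.float64(35.0): np.int64(0), np.float64(37.5): np.int64(0), np.float64(40.0): np.int64(0), np.float64(42.5): np.int64(0), np.float64(45.0): np.int64(0), np.float64(47.5): np.int64(7), np.float64(50.0): np.int64(646), np.float64(52.5): np.int64(892), np.float64(55.0): np.int64(305), np.float64(57.5): np.int64(164), np.float64(60.0): np.int64(45), np.float64(62.5): np.int64(42), np.float64(65.0): np.int64(45), np.float64(67.5): np.int64(0), np.float64(70.0): np.int64(0), np.float64(72.5): np.int64(0), np.float64(75.0): np.int64(0), np.float64(77.5): np.int64(0)}
60 303 56.7
100 412 54.0
150 485 52.7
```

View pics/side5.png

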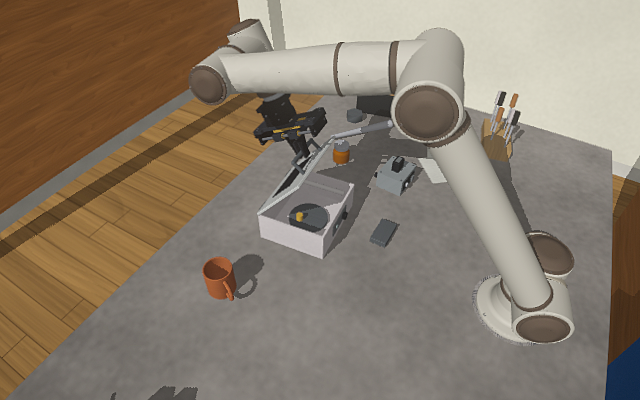

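The side view shows the lid at (295,170) held open by the gripper and the plug seated at (397,165). The steel block, mug and jar haven't moved. After subtracting the 8 mm lid thickness, depth gives a lid angle of about 50° in both views, so I'm handing in.

```bash
python3 -c "
from station import r
print(r.finish_job())"
```

```text
the job is handed in; nothing more can be done
None
```

The job is handed in: the plug is fully home and released, and the gripper is holding the lid steady at about 50° (measured in both camera views), with the mug, jar and steel block not touched.

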